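# Tip rollers from a scoop into the tray under a low shelf

### The job

Pick up the scoop by its handle, bring it with its two steel rollers in under the low shelf, over the rectangular tray (not the round tin), and tip it there so that both rollers drop into the tray. Do not knock the shelf or shift the tray, and set the empty scoop back down flat on the bench.

Things in the scene. Friction and masses are not known exactly. Their poses are not given: they have to be found in the camera images.
- scoop: Grey sheet-metal scoop with a black bar handle, 0.16 kg. Origin: underside of the pan, centre of its flat floor; z up, x towards the open nose. Floor 3 mm thick, x = -40 to 40 mm, 56 mm wide (50 inside), then an 18 degree ramp up to the nose. Side walls 40 mm high (30 at the ramp), back 45 mm. Tipped nose-down beyond 18 degrees the rollers roll out; 30 to 45 does it well.
- scoop_grip (a point): Good grip point on the scoop's handle, on its centre line: x = -115, y = 0, z = 35 mm from the scoop's origin, same axes. The handle is a straight level bar along x (scoop x = -40 to -155 mm), 14 mm wide (y), 20 mm tall; a foot at its rear end (10 mm long) reaches down to the bench.
- scoop_nose (a point): Upper edge of the scoop's pouring nose, at its middle: x = 70, y = 0, z = 13 mm from the scoop's origin, same axes.
- roller1: Polished, oiled, slippery steel roller, a plain cylinder 20 mm in diameter and 46 mm long, about 0.04 kg, lying crosswise in the scoop. Origin at its centre, y along its axis.
- roller2: A second roller like roller1, in the same scoop, nearer the nose.
- tray: Rectangular grey plastic tray, open on top, 140 (x) by 120 (y) by 35 mm high, walls 3 mm, loose (0.7 kg) on the bench under the left or right half of the shelf; a round steel tin (diameter 100, height 50 mm) stands under the other half. Origin: centre of its underside; axes parallel to the shelf's. Its front edge lies 15 mm behind the shelf board's front edge.
- shelf: Low fixed shelf: grey board from x = -70 mm (its open front) to x = 35 mm, 440 mm wide (y), underside 180 and top 192 mm above the bench, on 18 mm square posts at x = -55 and 20, y = +-210 mm. Origin on the bench between the posts; x points away from the robot. Items up to 60 mm high stand on the rear of the board (x from -6 mm).
Mind the look-alikes: they are no part of the job. What is shaped like the roller1 but black, blue or orange is not meant.

How it is judged:
On the way, in this order (a step that is already met when the one before it is completed fails the run):
1. the lifted scoop, both rollers still in it, reaches in under the shelf with its nose over the tray (x of scoop in the frame of tray between -0.14 and 0.03 m and y of scoop in the frame of tray between -0.06 and 0.06 m and height (world z) of scoop between 0.02 and 0.17 m and x of roller1 in the frame of scoop between -0.05 and 0.075 m and x of roller2 in the frame of scoop between -0.05 and 0.075 m and distance between each of roller1, roller2 and scoop below 0.08 m), for 0.05 s.
2. both rollers are in the tray (x of roller1 in the frame of tray between -0.07 and 0.07 m and y of roller1 in the frame of tray between -0.06 and 0.06 m and z of roller1 in the frame of tray between 0 and 0.035 m and x of roller2 in the frame of tray between -0.07 and 0.07 m and y of roller2 in the frame of tray between -0.06 and 0.06 m and z of roller2 in the frame of tray between 0 and 0.035 m), for 0.2 s.
At the end, for the whole second after the job is handed in: Both rollers lie in the rectangular tray, the tray is within 20 mm of where it stood, and the empty scoop rests on the bench, upright within 10 degrees, all at rest (all of step 2 and distance of tray from where it was at the start of the episode below 0.02 m and height (world z) of scoop below 0.012 m and angle between scoop's own z axis and vertical below 0.17 rad and linear speed of scoop below 0.05 m/s and linear speed of each of roller1, roller2 below 0.15 m/s); the robot touches nothing.
It fails at once if the shelf is knocked (more than 8 N) (contact force between shelf and anything else above 8 N).
It also fails if it takes over 69 s, if anything falls off the work surface, if the arm or the gripper's body presses on something with over 40 N, if the wrist force passes 120 N, or if a joint passes its speed limit or range.

### The arm

A 6-joint arm with a two-finger parallel gripper is mounted at the origin on the work surface. World frame = base frame: x ahead of the robot, y to its left, z up, the work surface at z = 0. Lengths are in m, angles in rad, forces in N, time in s.
With the tool pointing down it reaches from about 0.275 to 0.85 m from the base axis. Payload 19 kg.
Tool frame: the origin (TCP) lies at the very end of the fingers, on their centre line; the grasp point (between the pads) lies 19 mm behind it (env.hold_point_z is the distance from the TCP to the grasp point, in m); z points along the fingers, y is the line along which they close (so a half turn about z gives the same grasp; the last joint's range is limited). The gripper opens to 85 mm and grips with 20 to 120 N. Pads are 22 mm wide; open, the fingers measure 114 mm over their backs; the gripper's body (76 mm by 85 mm) begins 54 mm behind the grasp point. The pads swing forward as they close: fully open they stand 13 mm farther back than shut.
Start: joints at [-1.459, 0.15, 1.437, -0, 1.554, -0.134], TCP at [0.14, -0.558, 0.231] pointing down, gripper open.
Joint ranges: [-2.8, 2.8], [-0.68, 2.1], [0.12, 2.68], [-1.39, 4.53], [0.16, 2.79], [-2.81, 2.81]. Speed limits (rad/s): [1.89, 1.89, 2.22, 3.01, 3.01, 3.01].

### API

Orientations are given as a unit quaternion [x, y, z, w].
In Python, from cell import observe, cams, finish_job, env gives the robot as it stands. The module is installed in compiled form; this text tells all that it offers.
- The arm moves only by the tool send_rows, never from a script. Its argument "deltas" is a list of rows, each an object with "slide": the shift along the tool's x, y, z each as a share of 0.02 m, from -1 to 1, a list of three; "rot": the turn, a rotation vector about the tool's x, y, z each as a share of 6 degrees, from -1 to 1, a list of three; "hand": the opening, from 0 (shut) to 1 (fully open). A call has 1 to 5 rows; each row shifts and turns the commanded pose from where the row before left it, along the tool's axes as they then stand; what a row does not reach is not made up. A row lasts 1/8 s, in which the tool goes at most 62.5 mm and 10.7 degrees, less where a joint would pass 70% of its speed; a pose out of reach is approached as far as the arm can. A call with a number of a shift or a turn outside -1 to 1 is refused whole. A call with a gripper value outside its range is refused whole. The fingers move at their own pace and stop on an object; "grip_force" is the grip in N (left out, the last holds). Time passes only in rows, so rows that do not move let the fingers close. It gives the time, the measured TCP pose, the force, the opening and the grip force at its end, in the units of the state.
- observe(): the state, without advancing time (a new reading comes with each control period).
- cams.read_camera(name): name is "side" or "top"; returns a dict with "image" (420x560x3 uint8, blue, green, red), "depth" (420x560 float32, m along the optical axis (not along the pixel's ray), 0 where there is no reading), "fx", "fy", "cx", "cy" (pixels), "cam_to_world" (4x4, takes a point from camera to world coordinates). Camera axes: x right, y up, looking along -z (the intrinsics and any distortion apply to the point x, -y, -z); pixel columns grow to the right and rows downward; lengths in m; the calibration is good to about 2 mm. A picture is of the moment at which its call begins.
- finish_job(): hands the job in; it is judged then, once.
The state is a dict: "time": time; "joints": joint angles; "joint_velocities": joint speeds; "tau": joint torques, N m; "tcp_pos": TCP position; "orientation": TCP orientation; "contact_force": force on the tool from outside, world axes, zero at the start; "wrist_torque": the same for the moment, N m; "gripper_width": finger opening in m; "grasp_force": force on a finger pad.
Only numpy, scipy, OpenCV 4.12 (cv2) and the standard library are available. Lean on these libraries where they do the work, as an engineer would, in place of code of your own. Each camera call takes 0.05 s, during which the arm holds its last target. There are 200 camera calls.

## Working session

There is one attempt and no reset: what is moved stays moved. The work goes in short steps, Python scripts to look and compute and a tool call to move; the robot and the scene stay as the last step left them, time stands still between calls to the robot, and variables do not carry over. Pictures are saved under pics/ and viewed, at most 10 in all, crops included, and the job is handed in when it is done.

Besides the shell and the picture viewer there is one more tool, called after "Emit:" by a JSON object that holds its "op" and its "data". send_rows: Moves the arm, as the interface text tells. Shift numbers are shares of 0.02 m and turn numbers shares of 6 degrees, none past 1 either way. Its arguments: {"type":"object","properties":{"deltas":{"type":"array","items":{"type":"object","properties":{"slide":{"type":"array","items":{"type":"number"}},"rot":{"type":"array","items":{"type":"number"}},"hand":{"type":"number"}}}},"grip_force":{"type":"number"}},"required":["deltas"]}

```bash
mkdir -p pics; cat > h.py <<'E'
import numpy as np, cv2
from cell import observe, cams, finish_job, env
def shot(n,f):
    c=cams.read_camera(n); cv2.imwrite('pics/'+f+'.png',c['image']); np.savez('pics/'+f+'.npz',**{k:np.array(v) for k,v in c.items()}); return c
def cloud(f):
    c=np.load('pics/'+f+'.npz'); d=c['depth']; v,u=np.mgrid[:d.shape[0],:d.shape[1]]
    P=np.stack([(u-c['cx'])/c['fx']*d,-(v-c['cy'])/c['fy']*d,-d,np.ones_like(d)],-1)@c['cam_to_world'].T
    P[d==0]=np.nan
    return c['image'],P[...,:3]
E
python3 - <<'E'
from h import *
for n in('top','side'):
    c=shot(n,n+'0'); print(n,c['fx'],c['cam_to_world'].round(3).tolist(),[k for k in c])
print(observe()); print(env.hold_point_z)
E
```

```text
top 507.24129053771003 [[-0.022, 0.998, -0.055, 0.513], [-1.0, -0.022, -0.013, -0.073], [-0.014, 0.055, 0.998, 1.27], [0.0, 0.0, 0.0, 1.0]] ['image', 'depth', 'fx', 'fy', 'cx', 'cy', 'cam_to_world']
side 444.33017106514836 [[0.979, 0.143, -0.145, 0.466], [-0.203, 0.732, -0.651, -0.67], [0.013, 0.667, 0.745, 0.751], [0.0, 0.0, 0.0, 1.0]] ['image', 'depth', 'fx', 'fy', 'cx', 'cy', 'cam_to_world']
{'time': 0.1, 'joints': array([-1.45896343e+00,  1.50938865e-01,  1.43795231e+00,  5.85769908e-06,
        1.55381850e+00, -1.34012851e-01]), 'joint_velocities': array([ 2.78017219e-03, -3.82561410e-03, -1.49683034e-03, -8.19723616e-05,
        1.48593113e-03, -3.90970983e-04]), 'tau': array([ 4.63559496e-03, -7.14384699e+01, -5.71799219e+01, -1.94665949e-04,
        7.07801082e-03,  1.23549631e-05]), 'tcp_pos': array([ 0.1398917 , -0.55749081,  0.2307415 ]), 'orientation': array([ 9.92454343e-01,  1.22613478e-01,  9.12196004e-06, -5.58443730e-04]), 'contact_force': array([-0.19286082, -0.36464232,  0.88732197]), 'wrist_torque': array([-0.01239725,  0.01265259, -0.00638371]), 'grasp_force': 0.0, 'gripper_width': 0.08561445568853937}
0.0187
```

View pics/top0.png

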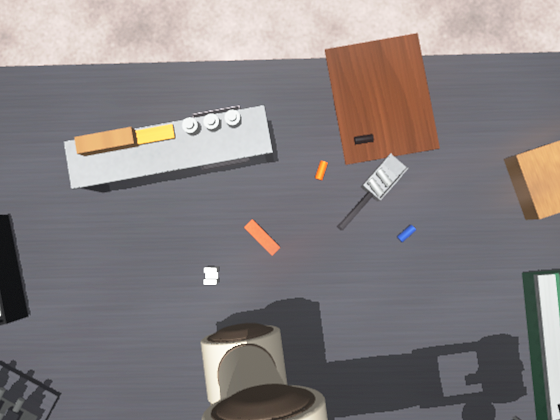

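View pics/side0.png

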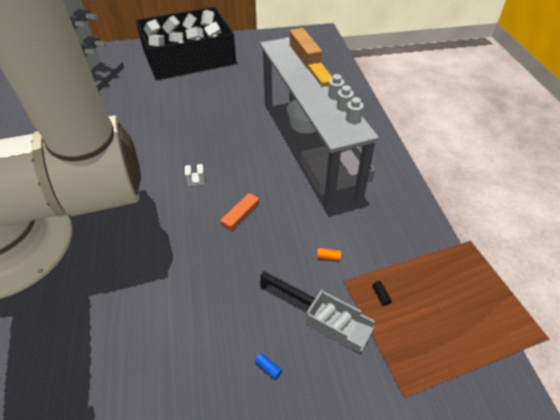

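The top view shows the scoop with its pan at about (385,178) and the handle end at (340,227). The shelf runs from (65,142) to (275,150). Things that could be mistaken for the target are the orange cylinder (321,170), the blue one (406,233), the black one (363,139) and the orange-red bar (262,237). In the side view the tray is under the near half of the shelf (335,168) and the tin under the far half (303,117). I choose the scoop holding the two shiny rollers and will check it in a close crop.

```bash
python3 - <<'E'
from h import *
I,P=cloud('top0')
crop=cv2.resize(I[140:240,325:425],(560,560),interpolation=cv2.INTER_CUBIC)
J,Q=cloud('side0')
crop2=cv2.resize(J[10:220,240:390],(240,336),interpolation=cv2.INTER_CUBIC)
out=np.zeros((560,800,3),np.uint8); out[:,:560]=crop; out[:336,560:]=crop2; cv2.imwrite('pics/crop.png',out)
np.set_printoptions(precision=4,suppress=True)
# shelf board top
m=(abs(P[...,2]-.192)<.006); m[:, 300:]=False; m[220:]=False
X=P[m]; print('board',len(X), cv2.minAreaRect(X[:,:2].astype(np.float32)), X[:,2].mean())
print(cv2.boxPoints(cv2.minAreaRect(X[:,:2].astype(np.float32))))
X=P[120:240,325:420]
# scoop: handle pixels
for (u,v) in [(342,225),(350,217),(358,209),(366,200),(370,196),(375,185),(382,178),(385,175),(395,163),(400,170),(388,158),(403,160)]: print((u,v),P[v,u])
print('bench',P[250,330],'wood',P[100,380],P[150,400])
# side cloud under shelf
m=(Q[...,2]>.01)&(Q[...,2]<.06)&(Q[...,0]>.4); 
for v in range(90,215,10):
  for u in range(270,385,10):
    if m[v,u]: print((u,v),Q[v,u],J[v,u])
E
```

```text
board 7551 ((0.6983724236488342, 0.17838338017463684), (0.10660385340452194, 0.4415290057659149), 8.98250961303711) 0.1920115205373359
[[ 0.6113  0.3881]
 [ 0.6802 -0.048 ]
 [ 0.7855 -0.0314]
 [ 0.7166  0.4048]]
(342, 225) [ 0.5218 -0.2075  0.0457]
(350, 217) [ 0.5406 -0.2274  0.0444]
(358, 209) [ 0.5596 -0.2474  0.0432]
(366, 200) [ 0.5807 -0.2668  0.0466]
(370, 196) [ 0.5901 -0.2768  0.0466]
(375, 185) [ 0.6186 -0.2941  0.0214]
(382, 178) [ 0.6356 -0.3121  0.0201]
(385, 175) [ 0.6425 -0.319   0.0239]
(395, 163) [ 0.6738 -0.3482  0.007 ]
(400, 170) [ 0.6558 -0.3597  0.0082]
(388, 158) [ 0.6866 -0.3311  0.0075]
(403, 160) [ 0.6817 -0.37    0.0002]
bench [ 0.4605 -0.1812 -0.0036] wood [ 0.8361 -0.3177 -0.0016] [ 0.7066 -0.3624  0.0041]
(270, 90) [0.6339 0.377  0.0547] [54 51 50]
(270, 100) [0.6332 0.3769 0.0224] [53 48 49]
(290, 110) [0.6768 0.3105 0.0298] [95 97 98]
(300, 110) [0.7089 0.3276 0.0134] [110 113 110]
(290, 120) [0.6689 0.2721 0.0259] [81 84 80]
(300, 120) [0.6881 0.2385 0.0481] [ 99 101 100]
(300, 130) [0.6907 0.2451 0.0102] [95 97 96]
(310, 150) [0.6913 0.137  0.032 ] [76 76 77]
(320, 150) [0.7171 0.1376 0.0274] [72 71 74]
(360, 150) [0.8129 0.1145 0.0314] [111 109 114]
(310, 170) [0.6767 0.0743 0.0252] [65 63 68]
(370, 170) [0.8141 0.0409 0.0317] [89 87 91]
(340, 180) [0.7368 0.0263 0.0272] [78 77 82]
(350, 180) [0.7616 0.0263 0.0225] [73 74 78]
(320, 190) [0.687  0.0155 0.0146] [72 70 74]
(360, 190) [ 0.7635 -0.0331  0.0487] [57 52 51]
(330, 200) [ 0.6929 -0.0433  0.0415] [56 50 50]
(360, 200) [ 0.7702 -0.0287  0.0102] [54 51 51]
```

View pics/crop.png

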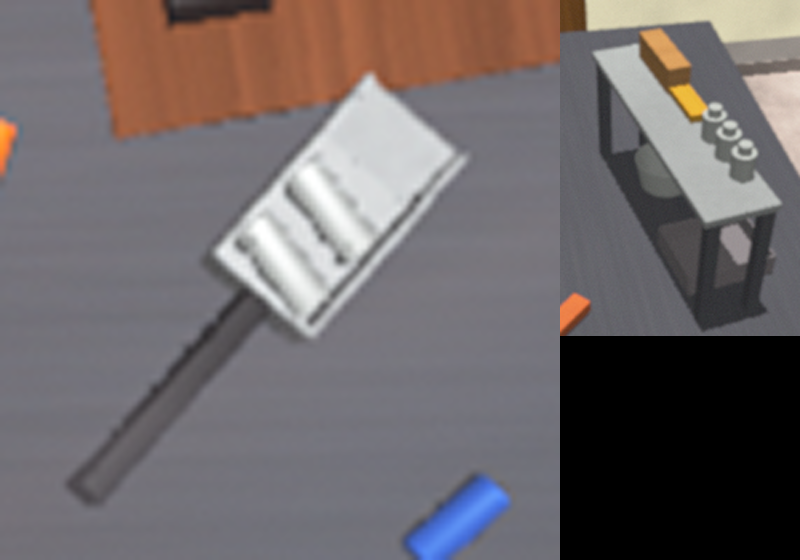

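The crop confirms the grey scoop with two shiny rollers lying crosswise. The handle runs from crop (85,490) to (262,295), and the nose middle is at crop (418,110). Next I fit the poses.

```bash
cat >> h.py <<'E'
from scipy.spatial.transform import Rotation as R
S0=np.array([.7157,.1811]); SA=np.radians(8.98)
def toshelf(p): 
    c,s=np.cos(SA),np.sin(SA); return (np.asarray(p)[...,:2]-S0)@np.array([[c,-s],[s,c]])
E
python3 - <<'E'
from h import *
np.set_printoptions(precision=4,suppress=True)
I,P=cloud('top0'); J,Q=cloud('side0')
for nm,P,I in(('top',P,I),('side',Q,J)):
    b=I.max(-1); reg=(P[...,0]>.49)&(P[...,0]<.61)&(P[...,1]>-.31)&(P[...,1]<-.18)
    h=reg&(abs(P[...,2]-.045)<.008)&(b<75)
    X=P[h]; vx,vy,x0,y0=cv2.fitLine(X[:,:2].astype(np.float32),cv2.DIST_HUBER,0,.01,.01).ravel()
    if vx<0: vx,vy=-vx,-vy
    d=np.array([vx,vy]); t=(X[:,:2]-[x0,y0])@d
    print(nm,len(X),'az',np.degrees(np.arctan2(vy,vx)),'rear',[x0,y0]+d*t.min(),'front',[x0,y0]+d*t.max(), X[:,2].mean())
    g=reg|((P[...,0]>.56)&(P[...,0]<.72)&(P[...,1]>-.41)&(P[...,1]<-.25))
    pan=g&(P[...,2]>.006)&(I.min(-1)>110)&(I.max(-1).astype(int)-I.min(-1)<30)
    r=cv2.minAreaRect(P[pan][:,:2].astype(np.float32)); print('pan',r)
    w=pan&(P[...,2]>.03); print('walls',cv2.minAreaRect(P[w][:,:2].astype(np.float32)),w.sum())
T=(Q[...,2]>.008)&(Q[...,2]<.037)&(Q[...,0]>.6)&(Q[...,1]<.17)&(Q[...,1]>-.02)
s=toshelf(Q[T]); ok=(s[:,0]>-.08)&(s[:,0]<.11)&(s[:,1]>-.19)&(s[:,1]<-.02); s=s[ok]; z=Q[T][ok,2]
print('tray pct',np.percentile(s,[1,5,50,95,99],axis=0))
f=s[abs(s[:,0]+.055)<.012]; print('front',f.min(0),f.max(0),np.median(f,0))
b=(Q[...,1]>-.2)&(Q[...,1]<.05)&(Q[...,0]>.4)&(Q[...,0]<.6)&(Q[...,2]>.01); print('bar',Q[b].min(0),Q[b].max(0))
print('wood z',np.nanmedian(P[100:140,360:420,2]))
E
```

```text
top 33 az -44.487347 rear [ 0.5529 -0.2285] front [ 0.6002 -0.275 ] 0.04376669642756925
pan ((0.5811735391616821, -0.2820392847061157), (0.161453977227211, 0.24404455721378326), 30.1956844329834)
walls ((0.6377154588699341, -0.31701165437698364), (0.05667491629719734, 0.10744522511959076), 46.58445358276367) 164
side 471 az -42.69279 rear [ 0.5145 -0.2042] front [ 0.5955 -0.2789] 0.043448090106306764
pan ((0.6383840441703796, -0.3156229555606842), (0.05832604691386223, 0.11474888771772385), 47.0018196105957)
walls ((0.6367787718772888, -0.3144593834877014), (0.058378107845783234, 0.11071846634149551), 46.58225631713867) 283
tray pct [[-0.0568 -0.1605]
 [-0.0561 -0.1597]
 [-0.011  -0.1026]
 [ 0.0818 -0.04  ]
 [ 0.0833 -0.0388]]
front [-0.0577 -0.1601] [-0.0434 -0.0384] [-0.0553 -0.1104]
bar [ 0.4514 -0.1987  0.0101] [0.5415 0.0321 0.0435]
wood z -0.7424385010385499
```

```bash
cat >> h.py <<'E'
def pose(grip,az,lean):
    """TCP pos, R from grasp point, tool-x azimuth (deg), lean (deg; + = body leans away from tool x)"""
    a,l=np.radians([az,lean]); d=np.array([np.cos(a),np.sin(a),0]); z=d*np.sin(l)-np.array([0,0,np.cos(l)])
    x=d*np.cos(l)+np.array([0,0,np.sin(l)]); return np.array(grip)+.0187*z, R.from_matrix(np.c_[x,np.cross(z,x),z])
def cur(): o=observe(); return o['tcp_pos'],R.from_quat(o['orientation'])
def plan(start,target,n):
    (p,r),(pt,rt)=start,target; w=(r.inv()*rt).as_rotvec()/n; rr=r; A=np.zeros((3,3)); M=[]
    for i in range(n): A+=rr.as_matrix(); rr=rr*R.from_rotvec(w)
    s=np.linalg.solve(A,pt-p); S=(s/.02).round(3); W=(np.degrees(w)/6).round(3)
    rr=r;q=p;zs=[]
    for i in range(n): q=q+rr.apply(S*.02); rr=rr*R.from_rotvec(np.radians(W*6)); zs.append(q)
    print(n,'rows slide',S.tolist(),'rot',W.tolist(),'end',q.round(4),'err deg',np.degrees((rr.inv()*rt).magnitude()).round(2),'path',np.array(zs)[::max(1,n//6)].round(3).tolist()); return q,rr
GR=np.array([.544,-.229,.035]); GA=-43.3
E
python3 - <<'E'
from h import *
for L in(30,):
    t=pose(GR,GA,L); print(t[0]); z=t[1].as_matrix()[:,2]
    e=plan(cur(),(t[0]-.12*z+[0,0,.02],t[1]),25)
    plan(e,t,8)
E
```

```text
[ 0.55080468 -0.2354124   0.01880532]
25 rows slide [0.523, -0.929, 0.276] rot [-0.1, 0.183, 0.373] end [ 0.5071 -0.1938  0.1427] err deg 0.09 path [[0.146, -0.537, 0.225], [0.177, -0.458, 0.204], [0.222, -0.385, 0.184], [0.28, -0.321, 0.166], [0.348, -0.266, 0.153], [0.424, -0.224, 0.145], [0.507, -0.194, 0.143]]
8 rows slide [-0.061, 0.002, 0.859] rot [-0.002, 0.001, 0.001] end [ 0.5508 -0.2353  0.0188] err deg 0.03 path [[0.513, -0.199, 0.127], [0.518, -0.204, 0.112], [0.523, -0.209, 0.096], [0.529, -0.215, 0.081], [0.534, -0.22, 0.065], [0.54, -0.225, 0.05], [0.545, -0.23, 0.034], [0.551, -0.235, 0.019]]
```

Emit:
{"op": "send_rows", "data": {"deltas": [{"slide":[0.523,-0.929,0.276],"rot":[-0.1,0.183,0.373],"hand":0.7},{"slide":[0.523,-0.929,0.276],"rot":[-0.1,0.183,0.373],"hand":0.7},{"slide":[0.523,-0.929,0.276],"rot":[-0.1,0.183,0.373],"hand":0.7},{"slide":[0.523,-0.929,0.276],"rot":[-0.1,0.183,0.373],"hand":0.7},{"slide":[0.523,-0.929,0.276],"rot":[-0.1,0.183,0.373],"hand":0.7}]}}

```text
time: 0.72
tcp_pos: [0.1772, -0.4571, 0.2036]
orientation: [0.998, 0.024, 0.051, 0.02]
contact_force: [-0.5, -1.0, -0.2]
gripper_width: 0.0596
grasp_force: 0.0
```

Emit:
{"op": "send_rows", "data": {"deltas": [{"slide":[0.523,-0.929,0.276],"rot":[-0.1,0.183,0.373],"hand":0.7},{"slide":[0.523,-0.929,0.276],"rot":[-0.1,0.183,0.373],"hand":0.7},{"slide":[0.523,-0.929,0.276],"rot":[-0.1,0.183,0.373],"hand":0.7},{"slide":[0.523,-0.929,0.276],"rot":[-0.1,0.183,0.373],"hand":0.7},{"slide":[0.523,-0.929,0.276],"rot":[-0.1,0.183,0.373],"hand":0.7}]}}

```text
time: 1.35
tcp_pos: [0.2358, -0.3675, 0.1789]
orientation: [0.991, -0.073, 0.101, 0.04]
contact_force: [0.7, -0.3, -0.7]
gripper_width: 0.0599
grasp_force: 0.0
```

```bash
python3 - <<'E'
from h import *
o=observe(); print(o['joints'].round(3),o['tcp_pos'].round(4))
E
```

```text
[-1.301 -0.245  1.937  0.169  1.309  0.386] [ 0.2358 -0.3675  0.1789]
```

Emit:
{"op": "send_rows", "data": {"deltas": [{"slide":[0.523,-0.929,0.276],"rot":[-0.1,0.183,0.373],"hand":0.7},{"slide":[0.523,-0.929,0.276],"rot":[-0.1,0.183,0.373],"hand":0.7},{"slide":[0.523,-0.929,0.276],"rot":[-0.1,0.183,0.373],"hand":0.7},{"slide":[0.523,-0.929,0.276],"rot":[-0.1,0.183,0.373],"hand":0.7},{"slide":[0.523,-0.929,0.276],"rot":[-0.1,0.183,0.373],"hand":0.7}]}}

```text
time: 1.98
tcp_pos: [0.313, -0.2918, 0.1592]
orientation: [0.972, -0.17, 0.15, 0.059]
contact_force: [-0.2, -0.8, -0.3]
gripper_width: 0.0598
grasp_force: 0.0
```

Emit:
{"op": "send_rows", "data": {"deltas": [{"slide":[0.523,-0.929,0.276],"rot":[-0.1,0.183,0.373],"hand":0.7},{"slide":[0.523,-0.929,0.276],"rot":[-0.1,0.183,0.373],"hand":0.7},{"slide":[0.523,-0.929,0.276],"rot":[-0.1,0.183,0.373],"hand":0.7},{"slide":[0.523,-0.929,0.276],"rot":[-0.1,0.183,0.373],"hand":0.7},{"slide":[0.523,-0.929,0.276],"rot":[-0.1,0.183,0.373],"hand":0.7}]}}

```text
time: 2.6
tcp_pos: [0.4051, -0.233, 0.1465]
orientation: [0.941, -0.265, 0.197, 0.078]
contact_force: [0.2, 0.0, 0.4]
gripper_width: 0.0597
grasp_force: 0.0
```

Emit:
{"op": "send_rows", "data": {"deltas": [{"slide":[0.523,-0.929,0.276],"rot":[-0.1,0.183,0.373],"hand":0.7},{"slide":[0.523,-0.929,0.276],"rot":[-0.1,0.183,0.373],"hand":0.7},{"slide":[0.523,-0.929,0.276],"rot":[-0.1,0.183,0.373],"hand":0.7},{"slide":[0.523,-0.929,0.276],"rot":[-0.1,0.183,0.373],"hand":0.7},{"slide":[0.523,-0.929,0.276],"rot":[-0.1,0.183,0.373],"hand":0.7}]}}

```text
time: 3.22
tcp_pos: [0.5077, -0.1937, 0.1427]
orientation: [0.898, -0.356, 0.241, 0.095]
contact_force: [0.3, 0.3, 0.6]
gripper_width: 0.0599
grasp_force: 0.0
```

```bash
python3 - <<'E'
from h import *
o=observe(); print(o['joints'].round(3),o['tcp_pos'].round(4))
t=pose(GR,GA,30); plan(cur(),t,8)
E
```

```text
[-0.404 -0.139  2.003 -0.243  0.796  2.051] [ 0.5077 -0.1937  0.1427]
8 rows slide [-0.062, 0.005, 0.858] rot [-0.001, -0.001, 0.0] end [ 0.5508 -0.2354  0.0188] err deg 0.03 path [[0.513, -0.199, 0.127], [0.518, -0.204, 0.112], [0.524, -0.209, 0.096], [0.529, -0.215, 0.081], [0.535, -0.22, 0.065], [0.54, -0.225, 0.05], [0.545, -0.23, 0.034], [0.551, -0.235, 0.019]]
```

Emit:
{"op": "send_rows", "data": {"deltas": [{"slide":[-0.062,0,0.858],"hand":0.7},{"slide":[-0.062,0,0.858],"hand":0.7},{"slide":[-0.062,0,0.858],"hand":0.7}]}}

```text
$.deltas[0]: bad value
```

```bash
python3 - <<'E'
from h import *
shot('side','s1');shot('top','t1'); I=cv2.imread('pics/s1.png')[180:380,200:400]; J=cv2.imread('pics/t1.png')[120:270,300:450]
cv2.imwrite('pics/c1.png',np.hstack([cv2.resize(I,(400,400)),cv2.resize(J,(400,400))]))
E
```

```text
(no output)
```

View pics/c1.png

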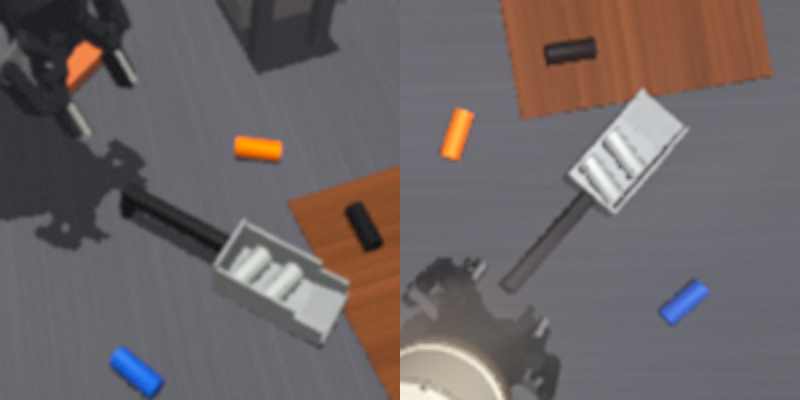

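The row was refused because it had no "rot". The picture shows the open fingers at right-panel (478,267) and (540,325), straddling the handle line, whose end is at (510,285). The alignment is good.

Emit:
{"op": "send_rows", "data": {"deltas": [{"slide":[-0.062,0,0.858],"rot":[0,0,0],"hand":0.7},{"slide":[-0.062,0,0.858],"rot":[0,0,0],"hand":0.7},{"slide":[-0.062,0,0.858],"rot":[0,0,0],"hand":0.7},{"slide":[-0.062,0,0.858],"rot":[0,0,0],"hand":0.7},{"slide":[-0.062,0,0.858],"rot":[0,0,0],"hand":0.7}]}}

```text
time: 3.95
tcp_pos: [0.5345, -0.2203, 0.0647]
orientation: [0.898, -0.356, 0.241, 0.095]
contact_force: [0.6, -1.2, 0.5]
gripper_width: 0.06
grasp_force: 0.0
```

```bash
python3 - <<'E'
from h import *
o=observe(); print(o['contact_force'])
plan(cur(),pose(GR,GA,30),3)
shot('side','s2');shot('top','t2'); I=cv2.imread('pics/s2.png')[180:380,200:400]; J=cv2.imread('pics/t2.png')[120:270,300:450]
cv2.imwrite('pics/c2.png',np.hstack([cv2.resize(I,(400,400)),cv2.resize(J,(400,400))]))
E
```

```text
[ 0.58370449 -1.23878992  0.52488625]
3 rows slide [-0.062, -0.002, 0.848] rot [-0.002, -0.0, 0.003] end [ 0.5508 -0.2354  0.0188] err deg 0.01 path [[0.54, -0.225, 0.049], [0.545, -0.23, 0.034], [0.551, -0.235, 0.019]]
```

View pics/c2.png

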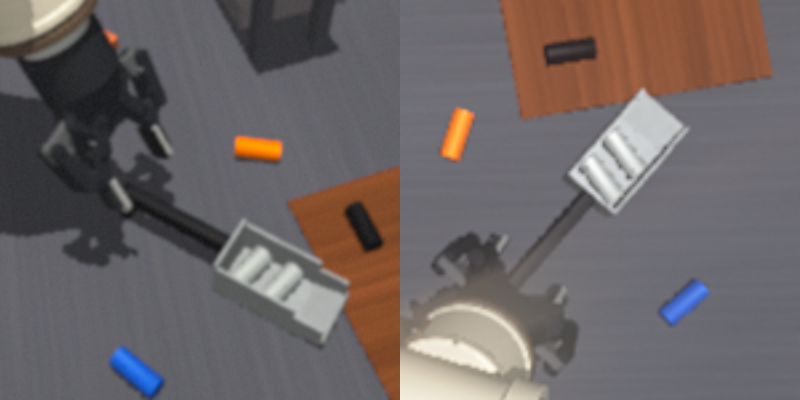

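The fingers at left-panel (120,195) and (160,140) straddle the handle, which runs evenly between them. I'll go down the rest of the way and close gently.

Emit:
{"op": "send_rows", "data": {"deltas": [{"slide":[-0.062,0,0.848],"rot":[0,0,0],"hand":0.7},{"slide":[-0.062,0,0.848],"rot":[0,0,0],"hand":0.7},{"slide":[-0.062,0,0.848],"rot":[0,0,0],"hand":0.7},{"slide":[0,0,0],"rot":[0,0,0],"hand":0.4},{"slide":[0,0,0],"rot":[0,0,0],"hand":0.25}]}}

```text
time: 4.68
tcp_pos: [0.5507, -0.2351, 0.0197]
orientation: [0.898, -0.356, 0.241, 0.095]
contact_force: [-0.4, 0.2, 0.4]
gripper_width: 0.024
grasp_force: 0.0
```

Emit:
{"op": "send_rows", "data": {"deltas": [{"slide":[0,0,0],"rot":[0,0,0],"hand":0.15},{"slide":[0,0,0],"rot":[0,0,0],"hand":0.08},{"slide":[0,0,0],"rot":[0,0,0],"hand":0},{"slide":[0,0,0],"rot":[0,0,0],"hand":0}], "grip_force": 25}}

```text
time: 5.18
tcp_pos: [0.5509, -0.2351, 0.0201]
orientation: [0.898, -0.356, 0.241, 0.095]
contact_force: [-2.9, 3.2, 6.7]
gripper_width: 0.0132
grasp_force: 25.8
```

Emit:
{"op": "send_rows", "data": {"deltas": [{"slide":[0,0,0],"rot":[0,0,0],"hand":0},{"slide":[0,0,0],"rot":[0,0,0],"hand":0},{"slide":[0,0,0],"rot":[0,0,0],"hand":0}], "grip_force": 100}}

```text
time: 5.55
tcp_pos: [0.551, -0.2351, 0.0203]
orientation: [0.898, -0.356, 0.241, 0.095]
contact_force: [-2.9, 3.4, 8.1]
gripper_width: 0.0124
grasp_force: 97.5
```

```bash
python3 - <<'E'
from h import *
o=observe(); print({k:o[k] for k in('tcp_pos','contact_force','gripper_width','grasp_force','wrist_torque')})
p,r=cur(); plan((p,r),(p+[0,0,.04],r),6); plan((p,r),(p+[0,0,.06],r),6)
E
```

```text
{'tcp_pos': array([ 0.55104054, -0.23512651,  0.02028565]), 'contact_force': array([-2.90303262,  3.40155579,  8.06010487]), 'gripper_width': 0.012434424294492425, 'grasp_force': 97.54050135612488, 'wrist_torque': array([0.19992017, 0.19301017, 0.12376511])}
6 rows slide [0.167, -0.0, -0.288] rot [0.0, 0.0, 0.0] end [ 0.551  -0.2352  0.0602] err deg 0.0 path [[0.551, -0.235, 0.027], [0.551, -0.235, 0.034], [0.551, -0.235, 0.04], [0.551, -0.235, 0.047], [0.551, -0.235, 0.054], [0.551, -0.235, 0.06]]
6 rows slide [0.251, -0.0, -0.433] rot [0.0, 0.0, 0.0] end [ 0.551  -0.2352  0.0803] err deg 0.0 path [[0.551, -0.235, 0.03], [0.551, -0.235, 0.04], [0.551, -0.235, 0.05], [0.551, -0.235, 0.06], [0.551, -0.235, 0.07], [0.551, -0.235, 0.08]]
```

Emit:
{"op": "send_rows", "data": {"deltas": [{"slide":[0.08,0,-0.144],"rot":[0,0,0],"hand":0},{"slide":[0.167,0,-0.288],"rot":[0,0,0],"hand":0},{"slide":[0.25,0,-0.433],"rot":[0,0,0],"hand":0},{"slide":[0.25,0,-0.433],"rot":[0,0,0],"hand":0},{"slide":[0.25,0,-0.433],"rot":[0,0,0],"hand":0}]}}

```text
time: 6.18
tcp_pos: [0.5507, -0.2351, 0.0605]
orientation: [0.898, -0.356, 0.241, 0.095]
contact_force: [0.2, 0.1, -2.0]
gripper_width: 0.0124
grasp_force: 97.4
```

Emit:
{"op": "send_rows", "data": {"deltas": [{"slide":[0.25,0,-0.433],"rot":[0,0,0],"hand":0},{"slide":[0.25,0,-0.433],"rot":[0,0,0],"hand":0},{"slide":[0.1,0,-0.173],"rot":[0,0,0],"hand":0},{"slide":[0,0,0],"rot":[0,0,0],"hand":0}]}}

```text
time: 6.68
tcp_pos: [0.5507, -0.2351, 0.0838]
orientation: [0.898, -0.356, 0.241, 0.095]
contact_force: [0.5, 0.4, -2.7]
gripper_width: 0.0124
grasp_force: 97.5
```

```bash
python3 - <<'E'
from h import *
np.set_printoptions(precision=4,suppress=True)
o=observe(); print({k:o[k] for k in('tcp_pos','contact_force','gripper_width','grasp_force')})
shot('side','s3');shot('top','t3'); I=cv2.imread('pics/s3.png')[160:360,200:400]; J=cv2.imread('pics/t3.png')[120:270,300:450]
cv2.imwrite('pics/c3.png',np.hstack([cv2.resize(I,(400,400)),cv2.resize(J,(400,400))]))
I,P=cloud('s3')
g=(P[...,0]>.57)&(P[...,0]<.73)&(P[...,1]>-.41)&(P[...,1]<-.25)&(P[...,2]>.05)&(I.min(-1)>100)&(np.ptp(I.astype(int),-1)<30)
r=cv2.minAreaRect(P[g][:,:2].astype(np.float32)); print(r, cv2.boxPoints(r), P[g][:,2].min(),P[g][:,2].max())
# relation scoop origin/axis to tool
p,rr=cur(); c=np.array(r[0]); print('tool x az',np.degrees(np.arctan2(*rr.as_matrix()[[1,0],0])))
E
```

```text
{'tcp_pos': array([ 0.5507, -0.2351,  0.0838]), 'contact_force': array([ 0.5321,  0.4234, -2.7346]), 'gripper_width': 0.012366399106035375, 'grasp_force': 97.45613694190979}
((0.6379446387290955, -0.3155922293663025), (0.05799093097448349, 0.11543817073106766), 47.0687255859375) [[ 0.5759 -0.2975]
 [ 0.6605 -0.3761]
 [ 0.7    -0.3337]
 [ 0.6154 -0.255 ]] 0.062356934209285786 0.11072654884839872
tool x az -43.226581282469965
```

View pics/c3.png

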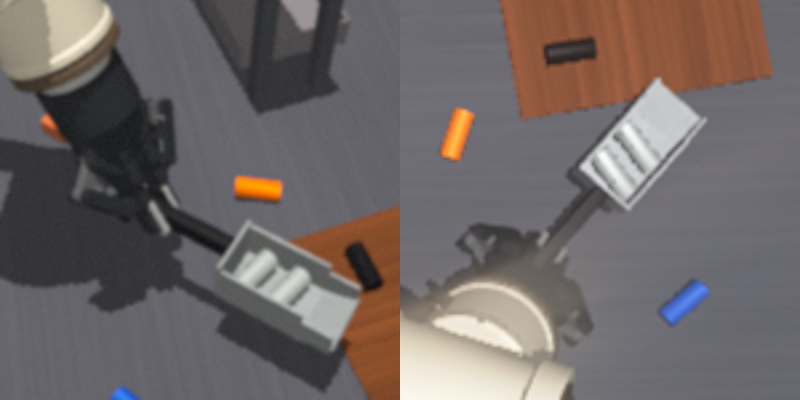

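Both rollers are still in the lifted, level scoop (left panel at (258,265) and (292,288)). Next I plan the carry.

```bash
cat >> h.py <<'E'
from itertools import accumulate
C,S_=np.cos(SA),np.sin(SA); XS=np.array([C,S_,0]); YS=np.array([-S_,C,0])
TRAY=np.r_[S0,0]+.015*XS-.10*YS
T0=pose([-.115,0,.035],0,30)      # tool in scoop frame
def tool(o,az,tip):               # scoop world pose -> tool
    r=R.from_euler('ZY',[az,tip],degrees=True); return np.array(o)+r.apply(T0[0]), r*T0[1]
def scoop(p,r): rs=r*T0[1].inv(); return p-rs.apply(T0[0]), rs
def tr(x,y,z): return TRAY+x*XS+y*YS+[0,0,z]
def nosepose(nx,ny,nz,tip):       # scoop by nose in tray frame, az shelf
    r=R.from_euler('ZY',[np.degrees(SA),tip],degrees=True); return tool(tr(nx,ny,nz)-r.apply([.07,0,.013]),np.degrees(SA),tip)
def track(start,S,W,n):
    p,r=start
    for i in range(n):
        p=p+r.apply(np.array(S)*.02); r=r*R.from_rotvec(np.radians(np.array(W)*6))
        o,rs=scoop(p,r)
        if i%3==2: print(i+1,'o',o.round(3),'nose tray',((o+rs.apply([.07,0,.013])-TRAY)@np.c_[XS,YS,[0,0,1]]).round(3),'tcp',p.round(3))
E
python3 - <<'E'
from h import *
print('tray',TRAY, 'now',scoop(*cur())[0],scoop(*cur())[1].as_euler('ZYX',degrees=True))
I,P=cloud('top0'); print('white',np.nanmax(P[262:290,200:222,2]),P[275,210])
a=tool(tr(-.25,0,.07),8.98,0); e=plan(cur(),a,21)
p,r=cur(); w=(r.inv()*a[1]).as_rotvec()/21; A=sum((r*R.from_rotvec(w*i)).as_matrix() for i in range(21)); track(cur(),np.linalg.solve(A,a[0]-p)/.02,np.degrees(w)/6,21)
E
```

```text
tray [0.74612511 0.08466706 0.        ] now [ 0.62744548 -0.30732175  0.06433536] [-4.32298988e+01  1.79159263e-02 -5.74715052e-03]
white 0.04405618674834666 [0.40548014 0.11821459 0.00760008]
21 rows slide [-0.486, -0.497, -0.296] rot [0.207, 0.0, -0.359] end [0.395  0.0291 0.0888] err deg 0.03 path [[0.549, -0.22, 0.083], [0.541, -0.175, 0.084], [0.527, -0.132, 0.085], [0.507, -0.091, 0.086], [0.482, -0.053, 0.087], [0.453, -0.019, 0.087], [0.419, 0.011, 0.088]]
3 o [ 0.63  -0.252  0.065] nose tray [-0.118 -0.364  0.078] tcp [ 0.544 -0.19   0.084]
6 o [ 0.625 -0.197  0.066] nose tray [-0.108 -0.301  0.079] tcp [ 0.532 -0.146  0.085]
9 o [ 0.613 -0.142  0.067] nose tray [-0.106 -0.238  0.08 ] tcp [ 0.514 -0.105  0.086]
12 o [ 0.594 -0.09   0.068] nose tray [-0.113 -0.176  0.081] tcp [ 0.491 -0.066  0.086]
15 o [ 0.568 -0.041  0.068] nose tray [-0.128 -0.114  0.081] tcp [ 0.463 -0.03   0.087]
18 o [0.537 0.005 0.069] nose tray [-0.15  -0.055  0.082] tcp [0.431 0.002 0.088]
21 o [0.499 0.046 0.07 ] nose tray [-0.18  -0.     0.083] tcp [0.395 0.029 0.089]
```

```bash
python3 - <<'E'
from h import *
p,r=cur(); m=(p-.03*XS,r); plan((p,r),m,3)
a=tool(tr(-.215,0,.07),8.98,0); e=plan(m,a,20)
p,r=m; w=(r.inv()*a[1]).as_rotvec()/20; A=sum((r*R.from_rotvec(w*i)).as_matrix() for i in range(20)); track(m,np.linalg.solve(A,a[0]-p)/.02,np.degrees(w)/6,20)
E
```

```text
3 rows slide [-0.265, 0.395, -0.153] rot [0.0, 0.0, 0.0] end [ 0.5209 -0.2397  0.0832] err deg 0.0 path [[0.541, -0.237, 0.083], [0.531, -0.238, 0.083], [0.521, -0.24, 0.083]]
20 rows slide [-0.382, -0.599, -0.237] rot [0.218, 0.0, -0.377] end [0.4292 0.0347 0.089 ] err deg 0.06 path [[0.522, -0.225, 0.083], [0.523, -0.18, 0.084], [0.518, -0.135, 0.085], [0.507, -0.092, 0.086], [0.49, -0.05, 0.087], [0.467, -0.012, 0.088], [0.439, 0.024, 0.089]]
3 o [ 0.61  -0.256  0.065] nose tray [-0.138 -0.364  0.078] tcp [ 0.524 -0.195  0.084]
6 o [ 0.614 -0.199  0.066] nose tray [-0.118 -0.301  0.079] tcp [ 0.521 -0.15   0.085]
9 o [ 0.611 -0.142  0.067] nose tray [-0.108 -0.236  0.08 ] tcp [ 0.511 -0.106  0.086]
12 o [ 0.6   -0.086  0.068] nose tray [-0.106 -0.17   0.081] tcp [ 0.496 -0.064  0.087]
15 o [ 0.581 -0.032  0.069] nose tray [-0.113 -0.105  0.082] tcp [ 0.475 -0.024  0.087]
18 o [0.555 0.019 0.069] nose tray [-0.129 -0.041  0.082] tcp [0.449 0.012 0.088]
```

```bash
python3 - <<'E'
from h import *
p,r=cur(); m=(p-.06*XS,r); plan((p,r),m,5)
a=tool(tr(-.225,0,.07),8.98,0); e=plan(m,a,20)
p,r=m; w=(r.inv()*a[1]).as_rotvec()/20; A=sum((r*R.from_rotvec(w*i)).as_matrix() for i in range(20)); track(m,np.linalg.solve(A,a[0]-p)/.02,np.degrees(w)/6,20)
E
```

```text
5 rows slide [-0.318, 0.474, -0.184] rot [0.0, 0.0, 0.0] end [ 0.4912 -0.2443  0.0832] err deg 0.0 path [[0.539, -0.237, 0.083], [0.527, -0.239, 0.083], [0.515, -0.241, 0.083], [0.503, -0.242, 0.083], [0.491, -0.244, 0.083]]
20 rows slide [-0.342, -0.622, -0.214] rot [0.218, 0.0, -0.377] end [0.4193 0.0328 0.089 ] err deg 0.06 path [[0.494, -0.23, 0.083], [0.498, -0.185, 0.084], [0.496, -0.141, 0.085], [0.487, -0.097, 0.086], [0.473, -0.055, 0.087], [0.454, -0.015, 0.088], [0.429, 0.021, 0.089]]
3 o [ 0.583 -0.261  0.065] nose tray [-0.165 -0.365  0.078] tcp [ 0.497 -0.2    0.084]
6 o [ 0.591 -0.205  0.066] nose tray [-0.142 -0.303  0.079] tcp [ 0.497 -0.156  0.085]
9 o [ 0.59  -0.147  0.067] nose tray [-0.129 -0.239  0.08 ] tcp [ 0.491 -0.112  0.086]
12 o [ 0.582 -0.091  0.068] nose tray [-0.124 -0.173  0.081] tcp [ 0.479 -0.069  0.087]
15 o [ 0.566 -0.036  0.069] nose tray [-0.128 -0.107  0.082] tcp [ 0.461 -0.028  0.087]
18 o [0.543 0.017 0.069] nose tray [-0.141 -0.042  0.082] tcp [0.438 0.01  0.088]
```

Emit:
{"op": "send_rows", "data": {"deltas": [{"slide":[-0.318,0.474,-0.184],"rot":[0,0,0],"hand":0},{"slide":[-0.318,0.474,-0.184],"rot":[0,0,0],"hand":0},{"slide":[-0.318,0.474,-0.184],"rot":[0,0,0],"hand":0},{"slide":[-0.318,0.474,-0.184],"rot":[0,0,0],"hand":0},{"slide":[-0.318,0.474,-0.184],"rot":[0,0,0],"hand":0}]}}

```text
time: 7.4
tcp_pos: [0.4906, -0.2446, 0.0837]
orientation: [0.898, -0.356, 0.241, 0.095]
contact_force: [-0.0, 0.1, -1.0]
gripper_width: 0.0124
grasp_force: 97.5
```

Emit:
{"op": "send_rows", "data": {"deltas": [{"slide":[-0.342,-0.622,-0.214],"rot":[0.218,0,-0.377],"hand":0},{"slide":[-0.342,-0.622,-0.214],"rot":[0.218,0,-0.377],"hand":0},{"slide":[-0.342,-0.622,-0.214],"rot":[0.218,0,-0.377],"hand":0},{"slide":[-0.342,-0.622,-0.214],"rot":[0.218,0,-0.377],"hand":0},{"slide":[-0.342,-0.622,-0.214],"rot":[0.218,0,-0.377],"hand":0}]}}

```text
time: 8.02
tcp_pos: [0.4975, -0.1704, 0.0851]
orientation: [0.933, -0.251, 0.25, 0.067]
contact_force: [0.9, 0.3, -2.6]
gripper_width: 0.0126
grasp_force: 97.6
```

Emit:
{"op": "send_rows", "data": {"deltas": [{"slide":[-0.342,-0.622,-0.214],"rot":[0.218,0,-0.377],"hand":0},{"slide":[-0.342,-0.622,-0.214],"rot":[0.218,0,-0.377],"hand":0},{"slide":[-0.342,-0.622,-0.214],"rot":[0.218,0,-0.377],"hand":0},{"slide":[-0.342,-0.622,-0.214],"rot":[0.218,0,-0.377],"hand":0},{"slide":[-0.342,-0.622,-0.214],"rot":[0.218,0,-0.377],"hand":0}]}}

```text
time: 8.65
tcp_pos: [0.4872, -0.0972, 0.0865]
orientation: [0.955, -0.143, 0.256, 0.038]
contact_force: [0.7, -0.1, -3.0]
gripper_width: 0.0124
grasp_force: 97.6
```

```bash
python3 - <<'E'
from h import *
o=observe(); print(o['joints'].round(3)); s=scoop(*cur()); print(s[0],s[1].as_euler('ZYX',degrees=True))
E
```

```text
[-0.379 -0.219  2.194  0.069  0.645  1.445]
[ 0.58819398 -0.12810616  0.06778024] [-1.70155621e+01 -3.71909848e-02  7.79493858e-03]
```

Emit:
{"op": "send_rows", "data": {"deltas": [{"slide":[-0.342,-0.622,-0.214],"rot":[0.218,0,-0.377],"hand":0},{"slide":[-0.342,-0.622,-0.214],"rot":[0.218,0,-0.377],"hand":0},{"slide":[-0.342,-0.622,-0.214],"rot":[0.218,0,-0.377],"hand":0},{"slide":[-0.342,-0.622,-0.214],"rot":[0.218,0,-0.377],"hand":0},{"slide":[-0.342,-0.622,-0.214],"rot":[0.218,0,-0.377],"hand":0}]}}

```text
time: 9.28
tcp_pos: [0.4605, -0.0282, 0.088]
orientation: [0.965, -0.033, 0.259, 0.009]
contact_force: [-0.2, -0.4, -2.0]
gripper_width: 0.0122
grasp_force: 97.6
```

Emit:
{"op": "send_rows", "data": {"deltas": [{"slide":[-0.342,-0.622,-0.214],"rot":[0.218,0,-0.377],"hand":0},{"slide":[-0.342,-0.622,-0.214],"rot":[0.218,0,-0.377],"hand":0},{"slide":[-0.342,-0.622,-0.214],"rot":[0.218,0,-0.377],"hand":0},{"slide":[-0.342,-0.622,-0.214],"rot":[0.218,0,-0.377],"hand":0},{"slide":[-0.342,-0.622,-0.214],"rot":[0.218,0,-0.377],"hand":0}]}}

```text
time: 9.9
tcp_pos: [0.419, 0.033, 0.0894]
orientation: [0.963, 0.077, 0.259, -0.021]
contact_force: [0.4, 0.4, -2.8]
gripper_width: 0.0124
grasp_force: 97.6
```

```bash
python3 - <<'E'
from h import *
o=observe(); print(o['joints'].round(3)); s=scoop(*cur()); print(s[0],s[1].as_euler('ZYX',degrees=True),(s[0]-TRAY)@np.c_[XS,YS])
e=plan(cur(),nosepose(-.03,0,.075,0),10)
for t in(15,25,35): e=plan(e,nosepose(-.03,0,.065,t),5 if t<30 else 4)
shot('side','s4');shot('top','t4'); I=cv2.imread('pics/s4.png')[60:360,130:430]; J=cv2.imread('pics/t4.png')[80:280,160:360]
cv2.imwrite('pics/c4.png',np.hstack([cv2.resize(I,(400,400)),cv2.resize(J,(400,400))]))
# nose/pan location check from top cam
I,P=cloud('t4'); g=(P[...,2]>.06)&(P[...,2]<.13)&(I.min(-1)>110)&(np.ptp(I.astype(int),-1)<30)&(P[...,0]>.48)&(P[...,0]<.62)&(P[...,1]>-.02)&(P[...,1]<.12)
r=cv2.minAreaRect(P[g][:,:2].astype(np.float32)); print(r,g.sum(),(np.r_[r[0],0]-TRAY)@np.c_[XS,YS])
E
```

```text
[-0.272 -0.441  2.332  0.299  0.789  0.978]
[0.52329345 0.04970273 0.07065602] [ 9.12055035e+00 -5.98358636e-02 -5.00288215e-03] [-0.22555796  0.00024596]
10 rows slide [0.522, 0.001, 0.351] rot [-0.001, -0.001, 0.002] end [0.5429 0.0525 0.0808] err deg 0.01 path [[0.431, 0.035, 0.089], [0.444, 0.037, 0.088], [0.456, 0.039, 0.087], [0.469, 0.041, 0.086], [0.481, 0.043, 0.085], [0.493, 0.045, 0.084], [0.506, 0.047, 0.083], [0.518, 0.049, 0.083], [0.531, 0.051, 0.082], [0.543, 0.053, 0.081]]
5 rows slide [0.213, -0.0, -0.292] rot [-0.0, -0.5, 0.0] end [0.5504 0.0537 0.1161] err deg 0.01 path [[0.544, 0.053, 0.088], [0.545, 0.053, 0.095], [0.546, 0.053, 0.102], [0.548, 0.053, 0.109], [0.55, 0.054, 0.116]]
5 rows slide [0.166, -0.0, -0.258] rot [-0.0, -0.333, 0.0] end [0.5616 0.0555 0.1445] err deg 0.01 path [[0.552, 0.054, 0.122], [0.554, 0.054, 0.128], [0.557, 0.055, 0.133], [0.559, 0.055, 0.139], [0.562, 0.055, 0.145]]
4 rows slide [0.21, -0.0, -0.321] rot [-0.0, -0.417, 0.0] end [0.5776 0.058  0.1705] err deg 0.01 path [[0.565, 0.056, 0.151], [0.569, 0.057, 0.158], [0.573, 0.057, 0.164], [0.578, 0.058, 0.171]]
((0.5380146503448486, 0.05190671607851982), (0.1130780279636383, 0.0564444437623024), 9.559463500976562) 1119 [-2.10673179e-01  1.25103498e-04]
```

View pics/c4.png

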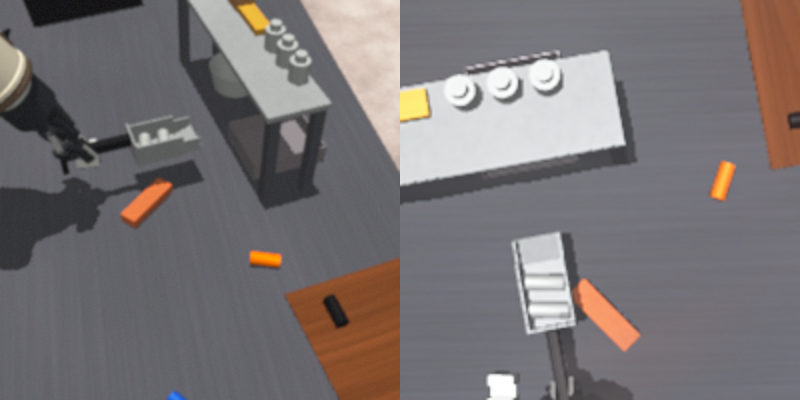

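Both rollers are still in the scoop (right panel, (545,283) and (548,308)). The nose at (540,240) points at the tray's front edge, visible at (490–578,165). I'll move in under the shelf.

Emit:
{"op": "send_rows", "data": {"deltas": [{"slide":[0.522,0,0.351],"rot":[0,0,0],"hand":0},{"slide":[0.522,0,0.351],"rot":[0,0,0],"hand":0},{"slide":[0.522,0,0.351],"rot":[0,0,0],"hand":0},{"slide":[0.522,0,0.351],"rot":[0,0,0],"hand":0},{"slide":[0.522,0,0.351],"rot":[0,0,0],"hand":0}]}}

```text
time: 10.62
tcp_pos: [0.4823, 0.0426, 0.0849]
orientation: [0.963, 0.076, 0.258, -0.021]
contact_force: [-1.0, 0.0, -2.4]
gripper_width: 0.0124
grasp_force: 97.7
```

Emit:
{"op": "send_rows", "data": {"deltas": [{"slide":[0.522,0,0.351],"rot":[0,0,0],"hand":0},{"slide":[0.522,0,0.351],"rot":[0,0,0],"hand":0},{"slide":[0.522,0,0.351],"rot":[0,0,0],"hand":0},{"slide":[0.522,0,0.351],"rot":[0,0,0],"hand":0},{"slide":[0.3,0,0.202],"rot":[0,0,0],"hand":0}]}}

```text
time: 11.25
tcp_pos: [0.5389, 0.0518, 0.081]
orientation: [0.963, 0.076, 0.258, -0.021]
contact_force: [-0.2, 0.6, -2.1]
gripper_width: 0.0126
grasp_force: 97.7
```

Emit:
{"op": "send_rows", "data": {"deltas": [{"slide":[0.222,0,0.149],"rot":[0,0,0],"hand":0},{"slide":[0,0,0],"rot":[0,0,0],"hand":0},{"slide":[0,0,0],"rot":[0,0,0],"hand":0}]}}

```text
time: 11.62
tcp_pos: [0.5432, 0.0525, 0.0808]
orientation: [0.963, 0.076, 0.258, -0.021]
contact_force: [1.0, 0.8, -2.7]
gripper_width: 0.0124
grasp_force: 97.7
```

```bash
python3 - <<'E'
from h import *
o=observe(); print(o['joints'].round(3)); s=scoop(*cur()); print(s[0],s[1].as_euler('ZYX',degrees=True),(s[0]-TRAY)@np.c_[XS,YS])
e=cur()
for t,n in((12,5),(20,4),(28,5),(36,5)): e=plan(e,nosepose(-.03,0,.062,t),n)
shot('side','s5'); I=cv2.imread('pics/s5.png')[60:260,180:400]
cv2.imwrite('pics/c5.png',cv2.resize(I,(660,600)))
E
```

```text
[-0.131 -0.094  2.104  0.241  0.64   1.125]
[0.64758035 0.06906034 0.06201556] [ 9.03113994 -0.02200664  0.02540963] [-9.97729303e-02 -3.36006083e-05]
5 rows slide [0.144, -0.001, -0.192] rot [-0.001, -0.401, 0.001] end [0.548  0.0533 0.1042] err deg 0.02 path [[0.544, 0.053, 0.086], [0.545, 0.053, 0.09], [0.546, 0.053, 0.095], [0.547, 0.053, 0.1], [0.548, 0.053, 0.104]]
4 rows slide [0.166, -0.001, -0.257] rot [-0.001, -0.333, 0.0] end [0.5554 0.0546 0.1275] err deg 0.01 path [[0.55, 0.054, 0.11], [0.551, 0.054, 0.116], [0.553, 0.054, 0.122], [0.555, 0.055, 0.128]]
5 rows slide [0.133, 0.0, -0.207] rot [0.0, -0.267, 0.0] end [0.566  0.0563 0.1496] err deg 0.02 path [[0.557, 0.055, 0.132], [0.559, 0.055, 0.137], [0.561, 0.056, 0.141], [0.564, 0.056, 0.145], [0.566, 0.056, 0.15]]
5 rows slide [0.132, 0.0, -0.206] rot [0.0, -0.266, 0.0] end [0.5795 0.0584 0.1699] err deg 0.02 path [[0.568, 0.057, 0.154], [0.571, 0.057, 0.158], [0.574, 0.057, 0.162], [0.577, 0.058, 0.166], [0.579, 0.058, 0.17]]
```

View pics/c5.png

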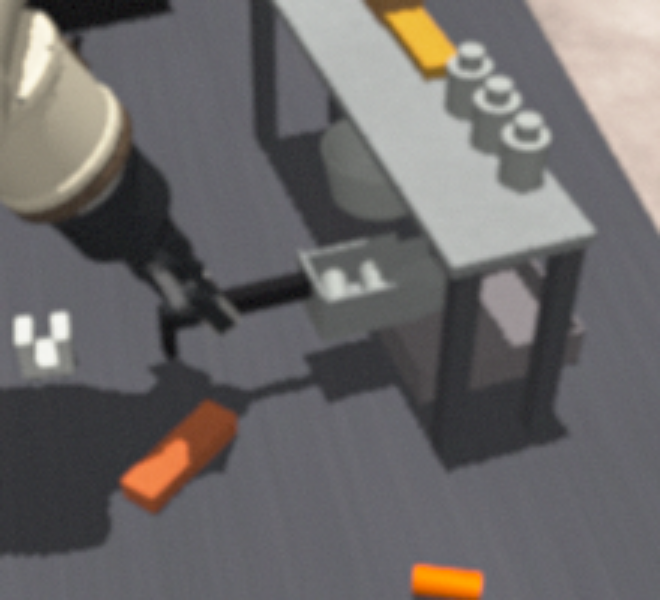

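The nose is under the board and over the tray, with the rollers at (335,283) and (372,275). Now I tip slowly about the nose.

Emit:
{"op": "send_rows", "data": {"deltas": [{"slide":[0.144,0,-0.192],"rot":[0,-0.4,0],"hand":0},{"slide":[0.144,0,-0.192],"rot":[0,-0.4,0],"hand":0},{"slide":[0.144,0,-0.192],"rot":[0,-0.4,0],"hand":0},{"slide":[0.144,0,-0.192],"rot":[0,-0.4,0],"hand":0},{"slide":[0.144,0,-0.192],"rot":[0,-0.4,0],"hand":0}]}}

```text
time: 12.3
tcp_pos: [0.5481, 0.0531, 0.1046]
orientation: [0.985, 0.078, 0.156, -0.012]
contact_force: [-0.7, -0.3, -1.3]
gripper_width: 0.0126
grasp_force: 97.8
```

Emit:
{"op": "send_rows", "data": {"deltas": [{"slide":[0.166,0,-0.257],"rot":[0,-0.333,0],"hand":0},{"slide":[0.166,0,-0.257],"rot":[0,-0.333,0],"hand":0},{"slide":[0.166,0,-0.257],"rot":[0,-0.333,0],"hand":0},{"slide":[0.166,0,-0.257],"rot":[0,-0.333,0],"hand":0}]}}

```text
time: 12.8
tcp_pos: [0.5556, 0.0543, 0.1279]
orientation: [0.993, 0.078, 0.087, -0.007]
contact_force: [0.1, -0.2, -2.7]
gripper_width: 0.0125
grasp_force: 97.8
```

Emit:
{"op": "send_rows", "data": {"deltas": [{"slide":[0.133,0,-0.207],"rot":[0,-0.267,0],"hand":0},{"slide":[0.133,0,-0.207],"rot":[0,-0.267,0],"hand":0},{"slide":[0.133,0,-0.207],"rot":[0,-0.267,0],"hand":0},{"slide":[0.133,0,-0.207],"rot":[0,-0.267,0],"hand":0},{"slide":[0.133,0,-0.207],"rot":[0,-0.267,0],"hand":0}]}}

```text
time: 13.42
tcp_pos: [0.5662, 0.056, 0.1499]
orientation: [0.997, 0.079, 0.017, -0.002]
contact_force: [0.0, -0.5, -1.3]
gripper_width: 0.0125
grasp_force: 97.7
```

Emit:
{"op": "send_rows", "data": {"deltas": [{"slide":[0.132,0,-0.206],"rot":[0,-0.266,0],"hand":0},{"slide":[0.132,0,-0.206],"rot":[0,-0.266,0],"hand":0},{"slide":[0.132,0,-0.206],"rot":[0,-0.266,0],"hand":0},{"slide":[0.132,0,-0.206],"rot":[0,-0.266,0],"hand":0},{"slide":[0.132,0,-0.206],"rot":[0,-0.266,0],"hand":0}]}}

```text
time: 14.05
tcp_pos: [0.5798, 0.0581, 0.1703]
orientation: [0.996, 0.079, -0.052, 0.004]
contact_force: [0.5, 0.8, -1.9]
gripper_width: 0.0122
grasp_force: 97.7
```

Emit:
{"op": "send_rows", "data": {"deltas": [{"slide":[0,0,0],"rot":[0,0,0],"hand":0},{"slide":[0,0,0],"rot":[0,0,0],"hand":0},{"slide":[0,0,0],"rot":[0,0,0],"hand":0},{"slide":[0,0,0],"rot":[0,0,0],"hand":0},{"slide":[0,0,0],"rot":[0,0,0],"hand":0}]}}

```text
time: 14.68
tcp_pos: [0.5796, 0.0582, 0.17]
orientation: [0.996, 0.079, -0.052, 0.004]
contact_force: [0.1, 0.3, -0.1]
gripper_width: 0.0126
grasp_force: 97.7
```

```bash
python3 - <<'E'
from h import *
o=observe(); print(o['joints'].round(3)); s=scoop(*cur()); print(s[0],s[1].as_euler('ZYX',degrees=True),o['contact_force'],o['gripper_width'])
shot('side','s6'); I=cv2.imread('pics/s6.png')[60:260,180:400]
cv2.imwrite('pics/c6.png',cv2.resize(I,(660,600)))
E
```

```text
[-0.022  0.263  1.431 -0.018  1.55   1.392]
[0.65317239 0.06991405 0.09274565] [9.04723749e+00 3.59477910e+01 2.91143855e-02] [ 0.09017847  0.30454594 -0.0518936 ] 0.012611409677209683
```

View pics/c6.png

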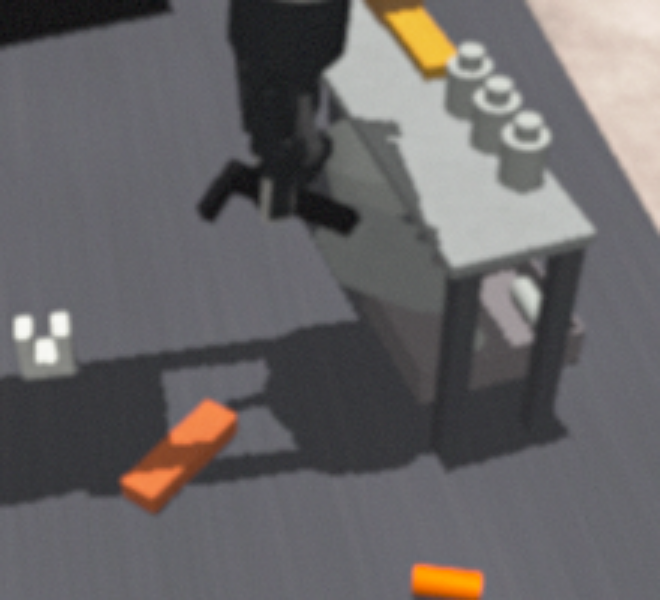

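One roller is seen in the tray at (525,290), and the other is probably behind the post at about (480,335). I'll level the scoop, draw it out, then check.

```bash
python3 - <<'E'
from h import *
e=plan(cur(),nosepose(-.035,0,.075,0),12)
e=plan(e,nosepose(-.125,.03,.07,0),7)
e=plan(e,nosepose(-.125,.03,.016,0),5)
I,P=cloud('top0')
B=P[(I[...,2]>180)&(I[...,0]<100)&(P[...,2]<.06)&(P[...,0]<.56)&(P[...,1]>-.15)]; t=(B-TRAY)@np.c_[XS,YS]
print('bar tray',cv2.boxPoints(cv2.minAreaRect(t.astype(np.float32))),B[:,2].max())
W=P[262:290,198:224].reshape(-1,3); W=W[W[:,2]>.004]; t=(W-TRAY)@np.c_[XS,YS]; print('white',t.min(0),t.max(0))
E
```

```text
12 rows slide [-0.244, -0.001, 0.339] rot [-0.0, 0.499, 0.001] end [0.5381 0.0519 0.0808] err deg 0.05 path [[0.574, 0.057, 0.164], [0.564, 0.056, 0.15], [0.556, 0.054, 0.136], [0.549, 0.053, 0.121], [0.543, 0.053, 0.105], [0.539, 0.052, 0.089]]
7 rows slide [-0.575, -0.214, -0.291] rot [-0.001, 0.0, -0.001] end [0.4444 0.0674 0.0759] err deg 0.03 path [[0.525, 0.054, 0.08], [0.511, 0.056, 0.079], [0.498, 0.059, 0.079], [0.485, 0.061, 0.078], [0.471, 0.063, 0.077], [0.458, 0.065, 0.077], [0.444, 0.067, 0.076]]
5 rows slide [-0.27, 0.001, 0.468] rot [0.001, 0.001, 0.0] end [0.4445 0.0673 0.0218] err deg 0.02 path [[0.444, 0.067, 0.065], [0.444, 0.067, 0.054], [0.444, 0.067, 0.043], [0.444, 0.067, 0.033], [0.444, 0.067, 0.022]]
bar tray [[-0.29071134 -0.09484449]
 [-0.27001134 -0.11113831]
 [-0.2083315  -0.0327791 ]
 [-0.2290315  -0.01648527]] 0.023956408379820715
white [-0.36293225  0.05347463] [-0.29843532  0.11320778]
```

Emit:
{"op": "send_rows", "data": {"deltas": [{"slide":[-0.244,0,0.339],"rot":[0,0.5,0],"hand":0},{"slide":[-0.244,0,0.339],"rot":[0,0.5,0],"hand":0},{"slide":[-0.244,0,0.339],"rot":[0,0.5,0],"hand":0},{"slide":[-0.244,0,0.339],"rot":[0,0.5,0],"hand":0},{"slide":[-0.244,0,0.339],"rot":[0,0.5,0],"hand":0}]}}

```text
time: 15.35
tcp_pos: [0.5555, 0.0543, 0.136]
orientation: [0.994, 0.078, 0.08, -0.006]
contact_force: [-0.5, -1.2, -1.9]
gripper_width: 0.0126
grasp_force: 97.8
```

Emit:
{"op": "send_rows", "data": {"deltas": [{"slide":[-0.244,0,0.339],"rot":[0,0.5,0],"hand":0},{"slide":[-0.244,0,0.339],"rot":[0,0.5,0],"hand":0},{"slide":[-0.244,0,0.339],"rot":[0,0.5,0],"hand":0},{"slide":[-0.244,0,0.339],"rot":[0,0.5,0],"hand":0},{"slide":[-0.244,0,0.339],"rot":[0,0.5,0],"hand":0}]}}

```text
time: 15.98
tcp_pos: [0.541, 0.0521, 0.0971]
orientation: [0.975, 0.077, 0.209, -0.017]
contact_force: [1.2, 0.3, -1.8]
gripper_width: 0.0123
grasp_force: 97.8
```

Emit:
{"op": "send_rows", "data": {"deltas": [{"slide":[-0.244,0,0.339],"rot":[0,0.5,0],"hand":0},{"slide":[-0.244,0,0.339],"rot":[0,0.5,0],"hand":0},{"slide":[0,0,0],"rot":[0,0,0],"hand":0}]}}

```text
time: 16.35
tcp_pos: [0.5372, 0.0516, 0.08]
orientation: [0.963, 0.076, 0.258, -0.021]
contact_force: [0.6, -0.1, -0.8]
gripper_width: 0.0127
grasp_force: 97.7
```

```bash
python3 - <<'E'
from h import *
s=scoop(*cur()); print(s[0],s[1].as_euler('ZYX',degrees=True))
e=plan(cur(),nosepose(-.10,.01,.07,0),5)
e=plan(e,nosepose(-.10,.01,.016,0),5)
shot('side','s7'); I=cv2.imread('pics/s7.png')[60:260,180:400]
cv2.imwrite('pics/c7.png',cv2.resize(I,(660,600)))
E
```

```text
[0.64151795 0.06815965 0.06108928] [9.01207462 0.04704841 0.05114293]
5 rows slide [-0.576, -0.101, -0.284] rot [-0.002, 0.002, 0.0] end [0.4723 0.0515 0.0758] err deg 0.01 path [[0.524, 0.052, 0.079], [0.511, 0.052, 0.078], [0.498, 0.052, 0.077], [0.485, 0.052, 0.077], [0.472, 0.052, 0.076]]
5 rows slide [-0.27, 0.0, 0.468] rot [-0.0, -0.0, 0.0] end [0.4723 0.0516 0.0218] err deg 0.01 path [[0.472, 0.052, 0.065], [0.472, 0.052, 0.054], [0.472, 0.052, 0.043], [0.472, 0.052, 0.033], [0.472, 0.052, 0.022]]
```

View pics/c7.png

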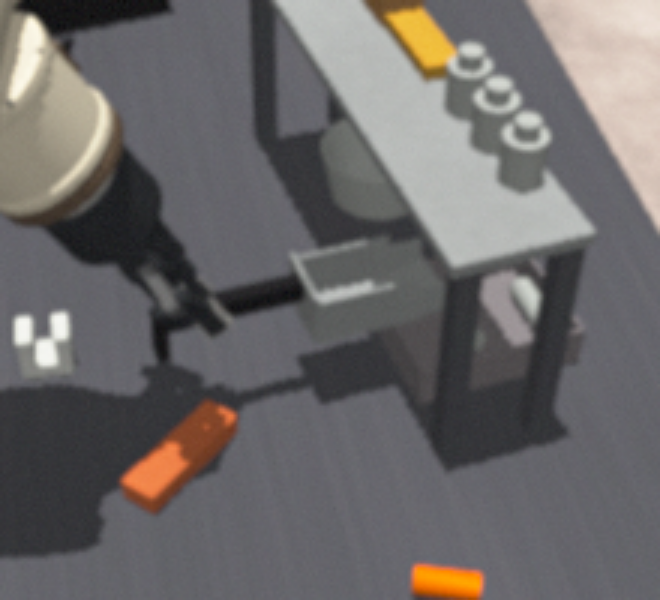

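The scoop is empty. One roller lies at (525,290) at the rear of the tray, with a trace of the other at (478,335). I'll set the scoop down in front of the shelf.

Emit:
{"op": "send_rows", "data": {"deltas": [{"slide":[-0.576,-0.101,-0.284],"rot":[0,0,0],"hand":0},{"slide":[-0.576,-0.101,-0.284],"rot":[0,0,0],"hand":0},{"slide":[-0.576,-0.101,-0.284],"rot":[0,0,0],"hand":0},{"slide":[-0.576,-0.101,-0.284],"rot":[0,0,0],"hand":0},{"slide":[-0.576,-0.101,-0.284],"rot":[0,0,0],"hand":0}]}}

```text
time: 17.02
tcp_pos: [0.4724, 0.0516, 0.0765]
orientation: [0.963, 0.076, 0.258, -0.021]
contact_force: [0.5, -0.2, -2.5]
gripper_width: 0.0126
grasp_force: 97.8
```

Emit:
{"op": "send_rows", "data": {"deltas": [{"slide":[-0.27,0,0.468],"rot":[0,0,0],"hand":0},{"slide":[-0.27,0,0.468],"rot":[0,0,0],"hand":0},{"slide":[-0.27,0,0.468],"rot":[0,0,0],"hand":0},{"slide":[-0.27,0,0.468],"rot":[0,0,0],"hand":0},{"slide":[-0.27,0,0.468],"rot":[0,0,0],"hand":0}]}}

```text
time: 17.65
tcp_pos: [0.4734, 0.0516, 0.0215]
orientation: [0.963, 0.076, 0.258, -0.021]
contact_force: [0.7, -0.5, -1.4]
gripper_width: 0.0123
grasp_force: 97.8
```

Emit:
{"op": "send_rows", "data": {"deltas": [{"slide":[-0.03,0,0.052],"rot":[0,0,0],"hand":0},{"slide":[0,0,0],"rot":[0,0,0],"hand":0}]}}

```text
time: 17.9
tcp_pos: [0.4734, 0.0516, 0.0211]
orientation: [0.963, 0.076, 0.258, -0.021]
contact_force: [0.9, -0.3, -1.5]
gripper_width: 0.0126
grasp_force: 98.1
```

```bash
python3 - <<'E'
from h import *
s=scoop(*cur()); print(s[0],s[1].as_euler('ZYX',degrees=True),(s[0]-TRAY)@np.c_[XS,YS],observe()['contact_force'])
E
```

```text
[0.5777386  0.06818069 0.0023743 ] [ 9.03209451 -0.02533859  0.03007589] [-0.16889593  0.00999911] [ 0.89786042 -0.3377441  -1.45224576]
```

Down another 1 mm, then open and retreat along the tool axis.

Emit:
{"op": "send_rows", "data": {"deltas": [{"slide":[-0.03,0,0.05],"rot":[0,0,0],"hand":0},{"slide":[0,0,0],"rot":[0,0,0],"hand":0},{"slide":[0,0,0],"rot":[0,0,0],"hand":0.2},{"slide":[0,0,0],"rot":[0,0,0],"hand":0.4},{"slide":[0,0,0],"rot":[0,0,0],"hand":0.5}], "grip_force": 25}}

```text
time: 18.52
tcp_pos: [0.4734, 0.0516, 0.0202]
orientation: [0.963, 0.076, 0.258, -0.021]
contact_force: [0.2, -0.3, -0.4]
gripper_width: 0.0426
grasp_force: 0.0
```

Emit:
{"op": "send_rows", "data": {"deltas": [{"slide":[0,0,0],"rot":[0,0,0],"hand":0.5},{"slide":[0,0,-0.3],"rot":[0,0,0],"hand":0.5},{"slide":[0,0,-0.6],"rot":[0,0,0],"hand":0.5},{"slide":[0.4,0,-0.8],"rot":[0,0,0],"hand":0.5},{"slide":[0.4,0,-0.8],"rot":[0,0,0],"hand":0.5}]}}

```text
time: 19.15
tcp_pos: [0.462, 0.0497, 0.0727]
orientation: [0.963, 0.076, 0.259, -0.02]
contact_force: [0.2, -0.8, 0.7]
gripper_width: 0.0427
grasp_force: 0.0
```

Emit:
{"op": "send_rows", "data": {"deltas": [{"slide":[0.2,0,-0.9],"rot":[0,0,0],"hand":0.5},{"slide":[0.2,0,-0.9],"rot":[0,0,0],"hand":0.5},{"slide":[0.2,0,-0.9],"rot":[0,0,0],"hand":0.5},{"slide":[0,0,0],"rot":[0,0,0],"hand":0.5}]}}

```text
time: 19.65
tcp_pos: [0.4461, 0.0469, 0.126]
orientation: [0.962, 0.076, 0.26, -0.02]
contact_force: [0.4, -0.3, -0.1]
gripper_width: 0.0424
grasp_force: 0.0
```

```bash
python3 - <<'E'
from h import *
np.set_printoptions(precision=4,suppress=True)
print(observe()['contact_force'])
shot('side','s8'); shot('top','t8'); I,Q=cloud('s8'); J=cv2.imread('pics/t8.png')
cv2.imwrite('pics/c8.png',np.hstack([cv2.resize(I[90:220,250:390],(420,390)),cv2.resize(J[80:280,160:350],(370,390))]))
J0,Q0=cloud('s0') if False else cloud('side0')
for q in(Q0,Q):
    t=(q-np.r_[TRAY])@np.c_[XS,YS,[0,0,1]]; m=(t[...,2]>.008)&(t[...,2]<.037)&(abs(t[...,0])<.09)&(abs(t[...,1])<.08); print('tray pct',np.percentile(t[m],[1,50,99],axis=0).tolist())
g=m&(I.min(-1)>115); v,u=np.where(g); print('bright',g.sum(),np.c_[u,v][:8].tolist(),t[g].mean(0))
m=(abs(t[...,0]+.155)<.075)&(abs(t[...,1]-.01)<.035)&(Q[...,2]>.01)&(I.min(-1)>95); print('pan z',np.percentile(Q[m][:,2],[1,99]),cv2.minAreaRect(t[m][:,:2].astype(np.float32)))
E
```

```text
[ 0.3932 -0.2831 -0.0502]
tray pct [[-0.07179996049228303, -0.06049957311392172, 0.008410260537989225], [-0.026001052988053257, -0.0025613201158348176, 0.023240295729409444], [0.0682881022746644, 0.06119435536852282, 0.0357768616759556]]
tray pct [[-0.07134114158257332, -0.060614255343432705, 0.008272729622664138], [-0.01888501605979649, -7.612367149608503e-05, 0.021741516374464087], [0.0680118523848626, 0.06087473753577607, 0.035858849080670704]]
bright 90 [[354, 152], [355, 152], [352, 153], [353, 153], [354, 153], [355, 153], [356, 153], [351, 154]] [0.0538 0.0066 0.0195]
pan z [0.0105 0.1924] ((-0.1451810598373413, 0.009760940447449684), (0.06826033443212509, 0.1295625865459442), 89.8656997680664)
```

View pics/c8.png

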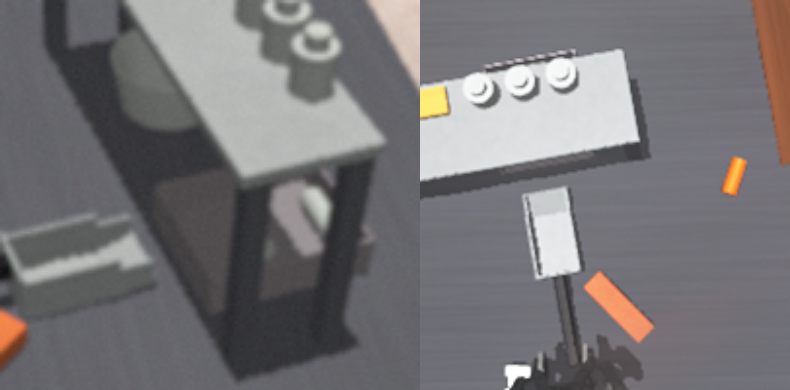

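The scoop is flat and empty, and the tray has not moved. One roller is clear at left-panel (315,210). A bright patch at (268,248) may be the second, so I'll check it numerically.

```bash
python3 - <<'E'
from h import *
np.set_printoptions(precision=3,suppress=True,linewidth=160)
I0,Q0=cloud('side0'); I,Q=cloud('s8'); M=np.c_[XS,YS,[0,0,1]]
for v in range(164,182,3):
    for u in range(336,345,2): print((u,v),((Q[v,u]-TRAY)@M),((Q0[v,u]-TRAY)@M)[2].round(3),I[v,u],I0[v,u])
E
```

```text
(336, 164) [-0.068 -0.117  0.145] 0.146 [55 51 51] [50 49 48]
(338, 164) [-0.065 -0.121  0.148] 0.143 [55 51 51] [58 56 55]
(340, 164) [ 0.02  0.02 -0.  ] 0.003 [73 73 76] [73 70 74]
(342, 164) [0.023 0.015 0.003] nan [92 91 96] [90 90 94]
(344, 164) [ 0.029  0.016 -0.   ] 0.002 [141 139 147] [140 140 145]
(336, 167) [-0.067 -0.117  0.137] 0.137 [56 54 51] [54 52 50]
(338, 167) [-0.063 -0.118  0.136] 0.137 [60 58 59] [59 57 58]
(340, 167) [0.013 0.006 0.004] 0.002 [78 78 81] [72 72 75]
(342, 167) [0.019 0.007 0.001] 0.002 [78 76 80] [77 77 79]
(344, 167) [0.023 0.004 0.002] 0.001 [82 82 85] [83 83 86]
(336, 170) [-0.066 -0.117  0.128] 0.13 [51 51 46] [56 53 52]
(338, 170) [-0.062 -0.118  0.128] 0.124 [74 73 71] [66 62 65]
(340, 170) [ 0.009 -0.003  0.003] 0.002 [91 94 94] [77 75 78]
(342, 170) [ 0.015 -0.002  0.001] 0.002 [80 79 82] [78 77 80]
(344, 170) [ 0.019 -0.006  0.002] 0.004 [80 76 82] [79 77 80]
(336, 173) [-0.065 -0.116  0.118] 0.122 [53 50 50] [56 55 50]
(338, 173) [-0.006 -0.021  0.014] -0.001 [84 87 86] [68 67 68]
(340, 173) [ 0.001 -0.019  0.01 ] 0.0 [100 102 100] [78 78 80]
(342, 173) [ 0.011 -0.011 -0.   ] 0.003 [82 82 86] [75 75 77]
(344, 173) [ 0.015 -0.014  0.001] 0.004 [77 75 78] [75 73 77]
(336, 176) [-0.064 -0.115  0.109] 0.108 [55 53 52] [50 50 48]
(338, 176) [-0.005 -0.021  0.004] 0.002 [78 81 80] [72 70 73]
(340, 176) [ 0.002 -0.019 -0.001] 0.002 [84 86 86] [76 75 80]
(342, 176) [ 0.005 -0.024  0.003] 0.0 [78 75 81] [75 74 77]
(344, 176) [ 0.01  -0.024  0.002] -0.0 [78 77 80] [78 77 78]
(336, 179) [-0.064 -0.117  0.102] 0.103 [58 54 54] [56 54 53]
(338, 179) [-0.024 -0.057  0.033] 0.035 [76 73 77] [74 74 74]
(340, 179) [-0.019 -0.057  0.032] 0.033 [77 76 79] [76 73 77]
(342, 179) [-0.014 -0.057  0.029] 0.032 [78 77 81] [78 77 79]
(344, 179) [-0.01  -0.06   0.031] 0.03 [77 75 81] [73 72 76]
```

The second roller's end is at tray (-0.003, -0.02), at a height of about 0.013, so both rollers are in the tray. Handing in.

```bash
python3 -c "
from h import *
print(finish_job())"
```

```text
the job is handed in; nothing more can be done
None
```

The job is handed in, though no verdict came back: my last images show both rollers in the rectangular tray (one only partly visible, confirmed by depth), the tray unmoved, and the empty scoop flat on the bench with the gripper clear.

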